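# Release the latched meter tester drawer with the release pin

### The arm

A 6-joint arm with a two-finger parallel gripper is mounted at the origin on the work surface. World frame = base frame: x ahead of the robot, y to its left, z up, the work surface at z = 0. Lengths are in mm, angles in rad, forces in N, time in s.
With the tool pointing down it reaches from about 275 to 1000 mm from the base axis. Payload 8.4 kg.
Tool frame: the origin (TCP) lies at the very end of the fingers, on their centre line; the grasp point (between the pads) lies r.hold_point_z behind it (r.hold_point_z is the distance from the TCP to the grasp point, in mm); x points along the fingers, z is the direction in which the jaws open and shut, and the axes are right-handed (so a half turn about x gives the same grasp; the last joint's range is limited). The gripper opens to 85 mm and grips with 20 to 120 N. Pads are 22 mm wide; open, the fingers measure 114 mm over their backs; the gripper's body (76 mm by 85 mm) begins 54 mm behind the grasp point. The pads swing forward as they close: fully open they stand 13 mm farther back than shut.
Start: joints at [1.233, 0.353, 1.633, -0, 1.155, -0.002], TCP at [205.951, 590.095, 231.281] pointing down, gripper open.
Joint ranges: [-2.63, 2.63], [-0.92, 2.1], [0.06, 2.66], [-1.3, 4.44], [0, 2.69], [-3.02, 3.02]. Speed limits (rad/s): [2.22, 2.22, 2.79, 3.14, 3.14, 3.14].

### API

Orientations are given as [roll, pitch, yaw] about the fixed x, y, z axes, in that order (R = Rz(yaw) Ry(pitch) Rx(roll)).
In Python, from rig import r gives the robot as it stands.
- The arm moves only by the tool jog_arm, never from a script. Its argument "series" is a list of rows, each a list of 7 numbers: the turn, a rotation vector about the tool's x, y, z in degrees, then the shift along the tool's x, y, z in cm, then the opening, from 0 (shut) to 1 (fully open). In form: [[wx, wy, wz, tx, ty, tz, fingers], ...]. A call has 1 to 20 rows; each row shifts and turns the commanded pose from where the row before left it, along the tool's axes as they then stand; what a row does not reach is not made up. A row lasts 1/10 s, in which the tool goes at most 50 mm and 8.59 degrees, less where a joint would pass 70% of its speed; a pose out of reach is approached as far as the arm can. A call with a gripper value outside its range is refused whole. The fingers move at their own pace and stop on an object; "force" is the grip in N (left out, the last holds). Time passes only in rows, so rows that do not move let the fingers close. It gives the time, the measured TCP pose, the force and the opening at its end, in the units of the state.
- r.sense(): the state, without advancing time (a new reading comes with each control period).
- r.grab_frame(name): name is "scene" or "top" or "wrist"; returns (picture, depth): 420x560x3 uint8, red, green, blue; 420x560 float32, mm along the optical axis (not along the pixel's ray), 0 where there is no reading.
- r.get_calibration(name): a dict with "mtx" (3x3 intrinsics, pixels), "position" and "rotation" of the camera in the world; the wrist camera has in their place "mount" (4x4, takes a point from camera to tool coordinates, whose origin is the TCP and whose axes are the tool frame's). Camera axes: x right, y down, z forward; pixel columns grow to the right and rows downward; lengths in mm; the calibration is good to about 2 mm. A picture is of the moment at which its call begins: read the wrist's pose just before it. get_calibration takes no time and is no camera call.
- r.sign_off(): hands the job in, once; it reports no verdict.
The state is a dict: "clock": time; "qpos": joint angles; "qvel": joint speeds; "joint_efforts": joint torques, N m; "eef_pos": TCP position; "tcp_rot": TCP orientation; "contact_force": force on the tool from outside, world axes, zero at the start; "wrist_torque": the same for the moment, N m; "opening": opening from 0.0 (shut) to 1.0 (fully open).
Only numpy, scipy, OpenCV 4.12 (cv2) and the standard library are available. Lean on these libraries where they do the work, as an engineer would, in place of code of your own. Each camera call takes 0.05 s, during which the arm holds its last target.

### The job

The drawer of the grey meter tester is latched shut. Take the red-handled release pin out of its stand, reach with it through the small yellow-ringed hole in the tester's top, gently press the hidden spring latch by feel without ramming it against its end stop, and hold it down until the drawer has run all the way out by itself. Then put the pin back upright and fully home in its stand, let go, and leave everything else as it is.

Things in the scene. Friction and masses are not known exactly. Their poses are not given: they have to be found in the camera images.
- tester: grey box, white top, 150 (x) by 130 (y) by 110 mm high, rigidly fixed; origin centre of underside; front with blue drawer faces its -x. Its hidden latch pad is pressed straight down: about 3 N to start it, 6 N at 5 mm of travel, where it trips; rigid end stop at 7.5 mm (7 to 8 N). It springs back when let go. Over 20 N between the pin and the tester or latch does damage
- access_hole (a point): centre of the round hole in the tester's top, at the top face (110 mm above the counter), axes as the tester's. Hole 13 mm across, top plate 8 mm thick, yellow ring round it. Straight below hides the flat orange latch pad, 24 mm across. How deep it rests differs from tester to tester, anywhere from 12 to 42 mm below the top face; it is not measured and must be felt
- drawer (a joint): how far the blue drawer is out, m: 0 latched shut, 0.070 fully out. While the latch is held tripped a damped spring drives it slowly out (a second or two for the whole way). If the latch is let go early a pawl catches the drawer part way and the latch must be pressed again. Once out it stays out. The robot itself must not push or pull the drawer
- drawer_front (a point): centre of the drawer's front face (116 mm wide, 40 mm high), axes as the tester's; the drawer moves along the tester's -x
- pin: release pin: origin at its tip, z up along it to the handle. Steel shaft 8 mm in diameter, 75 mm long, tip slightly tapered; above it a red square handle 20 by 20 mm, 50 mm high (75 to 125 mm above the tip), flats facing its own x and y. About 0.06 to 0.13 kg. Starts upright in the stand
- pin_handle (a point): centre of the pin's red handle, 100 mm above its tip, axes as the pin's; grip it here across two flats. When home in the stand this point is 25 mm above the stand's top
- stand: aluminium block 56 by 56 mm, 80 mm high, fixed on the counter; origin at the centre of its underside
- stand_hole (a point): centre of the stand's round hole at its top face (80 mm above the counter); hole 11 mm across with a 2 mm chamfer, right through; the pin's shaft goes in until the underside of the handle rests on the stand's top
- coupling: brass coupling, 34 mm wide, 26 mm high, standing on the tester's top behind the hole (+x side, 42 mm from the hole along the tester's x and 30 mm along its y); not to be disturbed
- strainer_cap: white plastic strainer cap, 48 mm wide, 24 mm high, on the counter; not to be disturbed
- reducer: loose copper reducer fitting, 30 mm wide, 45 mm high, on the counter; not to be disturbed
- jar: closed jar, 60 mm wide, 80 mm high; not to be disturbed
- screwdriver: screwdriver lying on the counter; not to be disturbed
- wrench: steel wrench lying on the counter; not to be disturbed
- cup: blue cup, 72 mm wide, 85 mm high; not to be disturbed
Mind the look-alikes: they are no part of the job. There is more than one size of the tester; the job needs the smaller.

How it is judged (in metres and radians):
On the way, in this order (a step that is already met when the one before it is completed fails the run):
1. the pin is lifted out of its stand (z of pin_handle in the frame of stand_hole above 0.09 m), for 0.1 s.
2. the drawer has run fully out (at least 65 mm) while the pin is in the hole pressing the latch (value of joint drawer above 0.065 m and contact force between pin and tester above 1 N and horizontal distance between pin and access_hole below 0.007 m and z of pin in the frame of access_hole below -0.01 m), for 0.1 s.
At the end, for the whole second after the job is handed in: the drawer stands at least 65 mm out; the pin is upright (within 0.08 rad) and home in its stand (handle centre 20 to 30 mm above the stand's top and within 6 mm of the hole's axis), at rest and let go (horizontal distance between pin_handle and stand_hole below 0.006 m and z of pin_handle in the frame of stand_hole between 0.02 and 0.03 m and angle between pin_handle's own z axis and vertical below 0.08 rad and value of joint drawer above 0.065 m and linear speed of pin below 0.02 m/s and contact force between the fingers and pin below 0.1 N); the robot touches nothing.
It fails at once if the pin presses the tester or its latch with more than 20 N (contact force between pin and tester above 20 N).
It fails at once if the robot itself pushes or pulls the tester or its drawer (contact force between any of the fingers, the arm and tester above 1 N).
It fails at once if a bystander is moved more than 20 mm (distance of any of coupling, strainer_cap, reducer, jar, screwdriver, wrench, cup from where it was at the start of the episode above 0.02 m).
It also fails if it takes over 67 s, if anything falls off the work surface, if the arm or the gripper's body presses on something with over 40 N, if the wrist force passes 120 N, or if a joint passes its speed limit or range.

## Working session

There is one attempt and no reset: what is moved stays moved. The work goes in short steps, Python scripts to look and compute and a tool call to move; the robot and the scene stay as the last step left them, time stands still between calls to the robot, and variables do not carry over. Pictures are saved under pics/ and viewed, and the job is handed in when it is done.

Besides the shell and the picture viewer there is one more tool, called after "Request:" in YAML: its name, and indented under it one key for each argument. jog_arm: Moves the arm, as the interface text tells. Its arguments: {"type":"object","properties":{"series":{"type":"array"},"force":{"type":"number"}},"required":["series"]}

```bash
ls; mkdir -p pics; python3 - <<'E'
from rig import r
import cv2,numpy as np
print(r.sense(), r.hold_point_z)
for n in ["scene","top","wrist"]:
    p,d=r.grab_frame(n); cv2.imwrite(f"pics/{n}0.png",p[:,:,::-1]); np.save(f"{n}0.npy",d); print(n,r.get_calibration(n))
E
```

```text
pics
{'clock': 0.0, 'qpos': array([ 1.23260418e+00,  3.53652760e-01,  1.63415443e+00, -1.37036295e-05,
        1.15520957e+00, -2.37935007e-03]), 'qvel': array([-1.68317208e-03,  1.06513836e-04,  8.97185825e-04,  2.47735674e-03,
       -2.34589347e-05,  1.10534355e-03]), 'joint_efforts': array([-2.35844709e-03, -6.05247903e+01, -3.42059791e+01, -1.57502209e-04,
        9.34442942e-03,  1.43244597e-05]), 'eef_pos': array([205.78909338, 589.6280587 , 230.55012373]), 'tcp_rot': array([-3.13517422,  1.56937217, -1.90018514]), 'contact_force': array([ 0.22737264, -0.44161173,  1.41147157]), 'wrist_torque': array([ 0.00076913, -0.00762509, -0.06694939]), 'opening': 0.99669664551664} 18.700000000000003
scene {'mtx': array([[529.54015678,   0.        , 286.63445771],
       [  0.        , 529.54015678, 209.83242327],
       [  0.        ,   0.        ,   1.        ]]), 'position': array([1397.20155501,   22.07830486, 1075.24501659]), 'rotation': array([-2.40662614, -0.00751265,  1.60432694])}
top {'mtx': array([[456.81216043,   0.        , 283.71578782],
       [  0.        , 456.81216043, 207.01852643],
       [  0.        ,   0.        ,   1.        ]]), 'position': array([ 419.86748397,   28.25349334, 1260.97030827]), 'rotation': array([-3.03134012, -0.02404016, -1.56501384])}
wrist {'mtx': array([[372.21684565,   0.        , 281.96689754],
       [  0.        , 372.21684565, 212.07870958],
       [  0.        ,   0.        ,   1.        ]]), 'mount': array([[-4.47967856e-04, -3.25921002e-01,  9.45396901e-01,
        -1.42555088e+02],
       [-3.02869856e-04, -9.45396908e-01, -3.25921148e-01,
         8.38550021e+01],
       [ 9.99999854e-01, -4.32334421e-04,  3.24795779e-04,
        -5.72008635e-01],
       [ 0.00000000e+00,  0.00000000e+00,  0.00000000e+00,
         1.00000000e+00]])}
```

View pics/scene0.png

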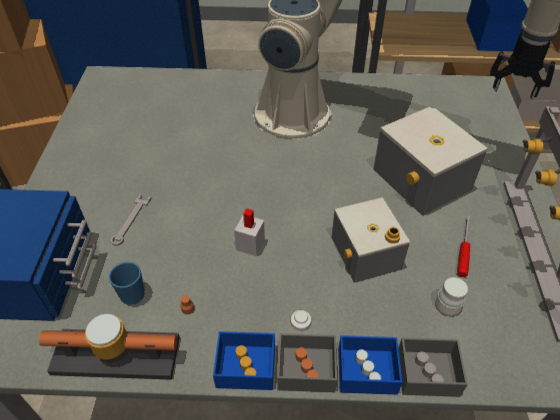

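View pics/top0.png

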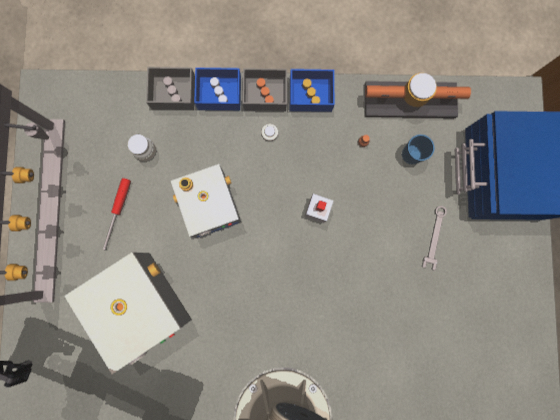

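View pics/wrist0.png

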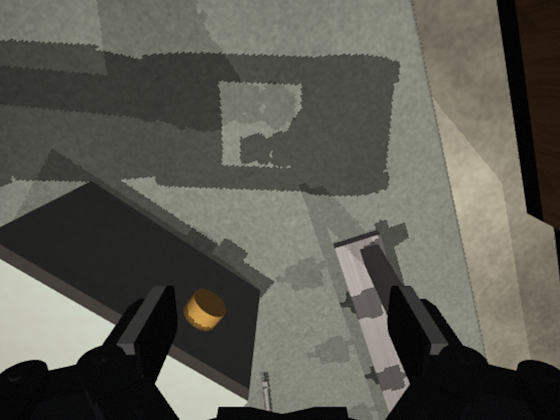

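The scene picture shows two testers and a stand. The small tester has its top centre near (373,228) in scene and (205,200) in top, and carries the brass coupling. The large one is at (435,145) in scene and (125,310) in top. The stand with the red pin is at (250,225) in scene and (320,207) in top. Next I'll measure these with rays.

```bash
cat > h.py <<'E'
import numpy as np,cv2
from scipy.spatial.transform import Rotation as R
from rig import r
def cam(n,s=None):
    c=r.get_calibration(n)
    if n=="wrist":
        T=np.eye(4);T[:3,:3]=R.from_euler('xyz',s["tcp_rot"]).as_matrix();T[:3,3]=s["eef_pos"]
        T=T@c["mount"]; return c["mtx"],T[:3,3],T[:3,:3]
    return c["mtx"],np.array(c["position"]),R.from_euler('xyz',c["rotation"]).as_matrix()
def ray(n,uv,z,s=None):
    K,p,Q=cam(n,s); d=Q@np.linalg.inv(K)@np.array([uv[0],uv[1],1.]); return p+d*(z-p[2])/d[2]
def proj(n,X,s=None):
    K,p,Q=cam(n,s); c=K@(Q.T@(np.array(X)-p)); return c[:2]/c[2]
def blobs(img,lo,hi,roi,amin=8):
    hsv=cv2.cvtColor(img,cv2.COLOR_RGB2HSV); m=cv2.inRange(hsv,np.array(lo),np.array(hi))
    x0,y0,x1,y1=roi; mm=np.zeros_like(m); mm[y0:y1,x0:x1]=m[y0:y1,x0:x1]
    cs,_=cv2.findContours(mm,cv2.RETR_EXTERNAL,cv2.CHAIN_APPROX_NONE)
    return [c for c in cs if cv2.contourArea(c)>=amin]
def crop(img,roi,k,name):
    x0,y0,x1,y1=roi; cv2.imwrite("pics/"+name,cv2.resize(img[y0:y1,x0:x1,::-1],None,fx=k,fy=k,interpolation=cv2.INTER_CUBIC))
E
python3 - <<'E'
from h import *
t=cv2.imread("pics/top0.png")[:,:,::-1].copy(); s=cv2.imread("pics/scene0.png")[:,:,::-1].copy()
a=t[155:245,155:245]; b=t[165:255,275:365]; c=s[190:280,325:415]; d=s[200:290,205:295]
o=np.vstack([np.hstack([a,b]),np.hstack([c,d])]); crop(o,(0,0,180,180),3.3,"crops0.png")
for n,im,roi in [("top",t,(165,155,245,245)),("scene",s,(325,190,415,280))]:
    for ct in blobs(im,(18,110,100),(35,255,255),roi):
        e=cv2.fitEllipse(ct) if len(ct)>5 else None; print(n,"yellow",cv2.contourArea(ct),e, ray(n,e[0],110) if e else 0)
for n,im,roi in [("top",t,(300,190,345,225)),("scene",s,(235,200,270,260))]:
    for ct in blobs(im,(0,150,60),(8,255,255),roi)+blobs(im,(172,150,60),(180,255,255),roi):
        q=cv2.minAreaRect(ct);print(n,"red",cv2.contourArea(ct),q,ray(n,q[0],130))
for roi,z,lab in [((165,155,245,245),110,'tester'),((295,180,345,235),80,'stand')]:
    hsv=None
    for ct in blobs(t,(0,0,170),(180,60,255),roi,60):
        q=cv2.minAreaRect(ct); P=[ray("top",x,z)[:2].round(1) for x in cv2.boxPoints(q)]
        print(lab,q,ray("top",q[0],z),P)
E
```

```text
top yellow 94.0 ((185.30584716796875, 183.10255432128906), (10.293776512145996, 12.576926231384277), 70.03316497802734) [606.4161856  251.41662474 110.        ]
top yellow 9.5 ((227.3992462158203, 179.20025634765625), (3.333362579345703, 4.289234161376953), 8.219929695129395) [617.50177356 145.10518434 110.        ]
scene yellow 34.5 ((348.3417663574219, 252.05039978027344), (5.394936561584473, 9.199158668518066), 161.29324340820312) [649.73455204 145.93347226 110.        ]
scene yellow 143.0 ((392.5854187011719, 234.24078369140625), (13.238414764404297, 15.054104804992676), 28.169891357421875) [592.56205578 252.90418003 110.        ]
scene yellow 58.0 ((372.77734375, 227.49359130859375), (7.33276891708374, 10.371559143066406), 98.57942962646484) [573.48560088 207.62695735 110.        ]
top red 44.5 ((321.1499938964844, 205.05001831054688), (7.273237705230713, 7.589465618133545), 18.43494987487793) [550.99543171 -91.71349552 130.        ]
scene red 138.0 ((248.5, 218.0), (18.0, 9.0), 90.0) [572.75104407 -88.95846603 130.        ]
tester ((203.57562255859375, 199.60568237304688), (59.48383712768555, 52.238216400146484), 71.1139144897461) [564.62922611 204.19204568 110.        ] [array([614.2, 292.2]), array([659.2, 168.2]), array([515.4, 116.7]), array([471.9, 239.5])]
stand ((319.56207275390625, 206.70437622070312), (21.70068359375, 21.61524772644043), 19.98310661315918) [552.415626   -92.85419144  80.        ] [array([535.2, -56.6]), array([588.8, -75.9]), array([ 569.7, -129.3]), array([ 516.3, -109.7])]
```

View pics/crops0.png

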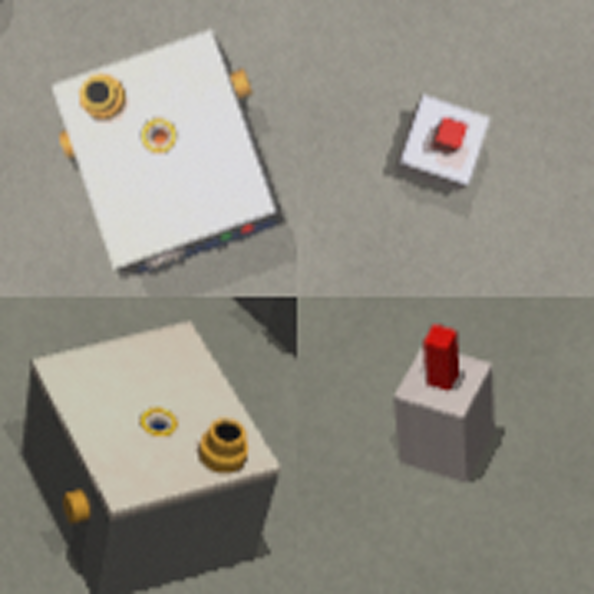

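The enlarged crop shows the small tester at (203,200) in the top picture. Its yellow ring is at about (203,196) and the coupling behind it at (185,183). Its top measures about 152 x 131 mm, so this is the smaller tester meant by the task. The pin is the one in the aluminium stand at (320,206).

```bash
cat >> h.py <<'E'
def Rdown(jaw): # tool x down, tool z (jaw dir) at world angle jaw (deg)
    a=np.radians(jaw); x=np.array([0,0,-1.]); z=np.array([np.cos(a),np.sin(a),0]); y=np.cross(z,x); return np.stack([x,y,z],1)
def plan(target,jaw):
    s=r.sense(); Rc=R.from_euler('xyz',s["tcp_rot"]).as_matrix()
    dR=R.from_matrix(Rc.T@Rdown(jaw)).as_rotvec(degrees=True); w=np.array(target)-s["eef_pos"]
    print("pos",s["eef_pos"].round(2),"jawdir",np.degrees(np.arctan2(Rc[1,2],Rc[0,2])).round(2),"tilt x",Rc[:,0].round(4),"q6",s["qpos"][5].round(2),"F",s["contact_force"].round(2),"op",round(s["opening"],3),"t",round(s["clock"],2))
    print("rotvec deg",dR.round(2),"shift now-frame cm",(Rc.T@w/10).round(3),"target-frame cm",(Rdown(jaw).T@w/10).round(3))
E
python3 - <<'E'
from h import *
print(ray("top",(158/3.3+155,135/3.3+155),110))
for j in (-20,70,160,-110): plan((552,-93,250),j)
E
```

```text
[574.04460506 206.18507768 110.        ]
pos [205.82 589.77 230.74] jawdir 70.76 tilt x [-4.e-04 -1.e-03 -1.e+00] q6 -0.0 F [-0.79 -0.23 -0.03] op 0.999 t 0.15
rotvec deg [ 9.076e+01 -5.000e-02  5.000e-02] shift now-frame cm [ -1.873 -55.182 -53.06 ] target-frame cm [ -1.926 -52.319  55.882]
pos [205.82 589.77 230.74] jawdir 70.76 tilt x [-4.e-04 -1.e-03 -1.e+00] q6 -0.0 F [-0.79 -0.23 -0.03] op 0.999 t 0.15
rotvec deg [ 0.76 -0.06 -0.  ] shift now-frame cm [ -1.873 -55.182 -53.06 ] target-frame cm [ -1.926 -55.882 -52.319]
pos [205.82 589.77 230.74] jawdir 70.76 tilt x [-4.e-04 -1.e-03 -1.e+00] q6 -0.0 F [-0.79 -0.23 -0.03] op 0.999 t 0.15
rotvec deg [-8.924e+01 -5.000e-02 -5.000e-02] shift now-frame cm [ -1.873 -55.182 -53.06 ] target-frame cm [ -1.926  52.319 -55.882]
pos [205.82 589.77 230.74] jawdir 70.76 tilt x [-4.e-04 -1.e-03 -1.e+00] q6 -0.0 F [-0.79 -0.23 -0.03] op 0.999 t 0.15
rotvec deg [-1.7924e+02  0.0000e+00 -9.0000e-02] shift now-frame cm [ -1.873 -55.182 -53.06 ] target-frame cm [-1.926 55.882 52.319]
```

Request:
jog_arm:
  series:
    - [0.1, 0, 0, -0.3, -3.25, -3.12, 1]
    - [0.1, 0, 0, -0.3, -3.25, -3.12, 1]
    - [0.1, 0, 0, -0.3, -3.25, -3.12, 1]
    - [0.1, 0, 0, -0.3, -3.25, -3.12, 1]
    - [0.1, 0, 0, -0.2, -3.25, -3.12, 1]
    - [0.1, 0, 0, 0, -3.25, -3.12, 1]
    - [0.1, 0, 0, 0, -3.25, -3.12, 1]
    - [0, 0, 0, 0, -3.25, -3.12, 1]
    - [0, 0, 0, 0, -3.25, -3.12, 1]
    - [0, 0, 0, 0, -3.25, -3.12, 1]
    - [0, 0, 0, 0, -3.25, -3.12, 1]
    - [0, 0, 0, 0, -3.25, -3.12, 1]
    - [0, 0, 0, 0, -3.25, -3.12, 1]
    - [0, 0, 0, 0, -3.25, -3.12, 1]
    - [0, 0, 0, 0, -3.25, -3.12, 1]
    - [0, 0, 0, 0, -3.25, -3.12, 1]
    - [0, 0, 0, 0, -3.25, -3.12, 1]
    - [0, 0, 0, 0, 0, 0, 1]
    - [0, 0, 0, 0, 0, 0, 1]
    - [0, 0, 0, 0, 0, 0, 1]

```text
clock: 2.15
eef_pos: [545.7, -95.2, 245.0]
tcp_rot: [1.447, 1.57, 2.67]
contact_force: [-0.6, 0.4, 0.0]
opening: 0.997
```

```bash
python3 - <<'E'
from h import *
plan((552,-93,250),70)
s=r.sense();np.savez("s1.npz",**s)
p,d=r.grab_frame("wrist");cv2.imwrite("pics/w1.png",p[:,:,::-1])
print(proj("wrist",(551,-92,130),s))
E
```

```text
pos [545.75 -95.22 244.96] jawdir 70.07 tilt x [-1.e-03  5.e-04 -1.e+00] q6 -1.4 F [-0.59  0.4   0.03] op 0.997 t 2.15
rotvec deg [ 0.07  0.01 -0.07] shift now-frame cm [-0.504 -0.511  0.422] target-frame cm [-0.504 -0.511  0.423]
[289.19786094 210.83872397]
```

View pics/w1.png

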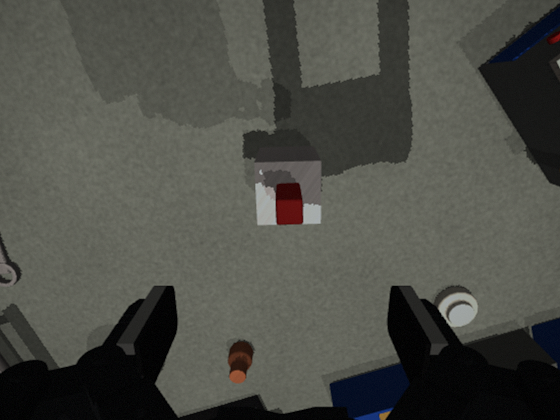

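The wrist picture shows the stand at (288,193) and the red handle at about (289,204), with its flats roughly parallel to the image axes. I'll enlarge it and measure.

```bash
python3 - <<'E'
from h import *
s=dict(np.load("s1.npz")); p=cv2.imread("pics/w1.png")[:,:,::-1].copy()
crop(p,(245,150,335,235),6,"w1c.png")
hsv=cv2.cvtColor(p,cv2.COLOR_RGB2HSV)
for lo in (30,100):
  for ct in blobs(p,(0,150,lo),(8,255,255),(245,150,335,235))+blobs(p,(172,150,lo),(180,255,255),(245,150,335,235)):
    q=cv2.minAreaRect(ct); print(lo,q,cv2.boundingRect(ct))
for y in range(182,226,3): print(y,p[y,272:308,0])
E
```

```text
30 ((289.0, 203.0), (40.0, 26.0), 90.0) (276, 183, 27, 41)
182 [ 69  68  70  70  73  72  76  74  72  67  68  67  69  68  66  66  66  66
  66  69  65  61  63  61  77  85  90  99 104 105 107 104 102 100 104 104]
185 [ 68  71  71  72  59  45  46  47  47  47  45  48  46  48  47  46  48  44
  48  48  47  46  47  47  47  46  44  57  91 106 104 104 101 104 104 105]
188 [159 122  70  66  52  44  46  47  46  47  47  46  44  46  46  48  46  46
  47  48  48  46  47  47  44  48  46  42  76 102 102 104 105 105 106 101]
191 [159 164 121  57  46  43  47  47  47  49  49  49  47  48  50  47  49  48
  48  47  47  46  46  49  47  46  48  44  55  89 105 104 104 103  99  98]
194 [156 151 153 109  38  43  48  48  47  46  46  47  49  46  47  49  47  46
  48  46  47  47  47  47  45  49  49  44  43  77 102  99 100  98 100 102]
197 [147 150 151 111  49  46  49  47  48  47  48  48  46  46  47  46  47  47
  47  46  47  47  48  47  46  47  48  47  45  55  84  99  99 101 104 100]
200 [165 160 161 112  47  68  79  77  77  79  79  80  81  81  81  80  82  82
  82  83  84  83  83  83  81  83  82  83  81  75  82  99 1
[... 523 characters left out ...]
94  94  95  93  95  96
  94  94  95  96  95  95  96  96  96  97  94  85  90 141 169 164 165 165]
215 [164 165 167 135  80  77  92  95  95  93  95  94  95  94  97  93  96  95
  95  97  94  95  96  94  97  95  96  97  94  82  83 139 168 166 166 166]
218 [165 165 167 149 102  74  89  96  94  95  94  93  94  94  95  94  94  94
  96  97  95  95  94  95  95  96  96  95  93  85  68 131 169 166 166 164]
221 [163 165 167 148  98  70  87  95  92  94  91  93  92  92  94  95  95  94
  94  94  94  95  94  94  95  94  95  95  95  86  73 134 170 166 165 166]
224 [149 151 149 151 130  90  83  80  79  84  84  85  78  71  80  86  86  87
  87  94 101  95  91  88  89  91  93  91  92  99 115 124 122 122 124 116]
```

View pics/w1c.png

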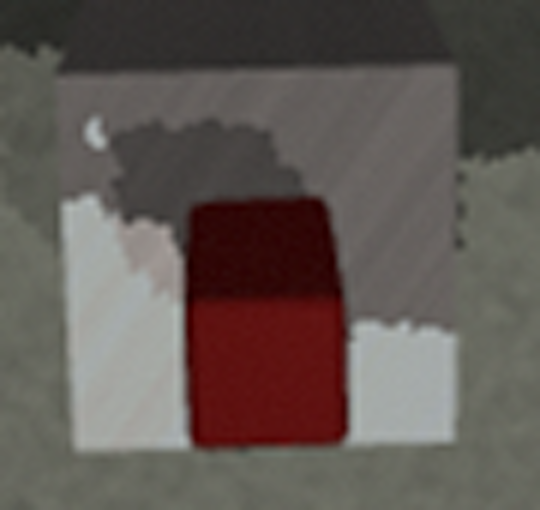

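```bash
python3 - <<'E'
from h import *
s=dict(np.load("s1.npz"))
P=[ray("wrist",u,130,s) for u in [(276.2,199.7),(302,199.5),(302.7,224.2),(277.2,224.5)]]
for a in P: print(a.round(1))
print("handle c",np.mean(P,0))
for i in range(4):
    d=P[(i+1)%4]-P[i]; print(np.linalg.norm(d),np.degrees(np.arctan2(d[1],d[0])))
# stand corners, top z=80
Q=[ray("wrist",(245+x/6,150+y/6),80,s) for x,y in [(57,72),(458,65),(456,442),(75,449)]]
for i in range(4):
    d=Q[(i+1)%4]-Q[i]; print("stand",Q[i].round(1),np.linalg.norm(d),np.degrees(np.arctan2(d[1],d[0])))
print("stand c",np.mean(Q,0))
plan((551,-92,86.5),70)
E
```

```text
[539.8 -98.  130. ]
[546.  -80.4 130. ]
[564.3 -86.1 130. ]
[ 558.  -103.9  130. ]
handle c [552.01296898 -92.10352817 130.        ]
18.665286364300748 70.50346467135005
19.125809263441464 -17.39661946387803
18.874605947665057 -109.2424883299004
19.202949767577135 161.97064448335703
stand [ 516.8 -109.6   80. ] 55.796677932757575 71.05319943275632
stand [535.  -56.8  80. ] 56.05886923607507 -18.28325222430437
stand [588.2 -74.4  80. ] 56.122839588561874 -108.8377091655313
stand [ 570.1 -127.5   80. ] 56.16289764283556 161.38286872617465
stand c [552.51961124 -92.09093457  80.        ]
pos [545.79 -94.94 245.11] jawdir 70.11 tilt x [-7.e-04  4.e-04 -1.e+00] q6 -1.4 F [0.04 0.46 1.14] op 1.002 t 2.2
rotvec deg [ 0.11  0.01 -0.05] shift now-frame cm [15.861 -0.403  0.452] target-frame cm [15.861 -0.389  0.455]
```

Request:
jog_arm:
  series:
    - [-1.2, 0, 0, 0.5, -0.4, 0.45, 1]
    - [0, 0, 0, 3.0, 0, 0, 1]
    - [0, 0, 0, 4.0, 0, 0, 1]
    - [0, 0, 0, 3.5, 0, 0, 1]
    - [0, 0, 0, 2.5, 0, 0, 1]
    - [0, 0, 0, 1.5, 0, 0, 1]
    - [0, 0, 0, 0.8, 0, 0, 1]
    - [0, 0, 0, 0, 0, 0, 1]
    - [0, 0, 0, 0, 0, 0, 1]
  force: 60

```text
clock: 3.1
eef_pos: [552.3, -92.7, 87.9]
tcp_rot: [-1.377, 1.57, -0.133]
contact_force: [-0.5, -0.5, -0.6]
opening: 0.998
```

```bash
python3 - <<'E'
from h import *
plan((552,-92.1,86.5),71.3)
p,d=r.grab_frame("wrist");cv2.imwrite("pics/w2.png",p[:,:,::-1])
E
```

```text
pos [552.28 -92.71  87.92] jawdir 71.31 tilt x [ 9.e-04 -1.e-04 -1.e+00] q6 -1.41 F [-0.48 -0.47 -0.64] op 0.998 t 3.1
rotvec deg [0.01 0.01 0.05] shift now-frame cm [0.142 0.046 0.049] target-frame cm [0.142 0.046 0.049]
```

View pics/w2.png

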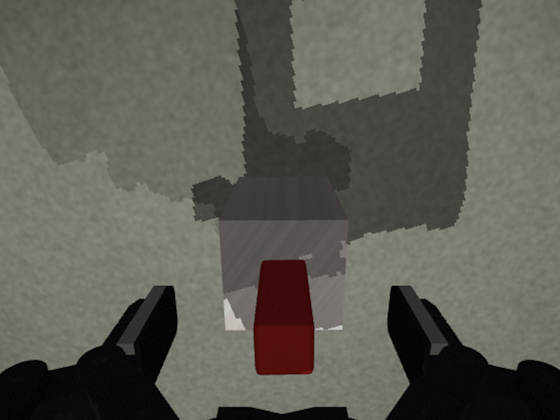

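The handle (284,330) is centred between the pads at x≈175 and 390. I'll close.

Request:
jog_arm:
  series:
    - [0, 0, 0, 0.1, 0.05, 0.05, 0.6]
    - [0, 0, 0, 0, 0, 0, 0.4]
    - [0, 0, 0, 0, 0, 0, 0]
    - [0, 0, 0, 0, 0, 0, 0]
    - [0, 0, 0, 0, 0, 0, 0]
    - [0, 0, 0, 0, 0, 0, 0]
    - [0, 0, 0, 0, 0, 0, 0]
    - [0, 0, 0, 0, 0, 0, 0]
    - [0, 0, 0, 0, 0, 0, 0]
    - [0, 0, 0, 0, 0, 0, 0]
  force: 60

```text
clock: 4.15
eef_pos: [551.5, -92.5, 86.5]
tcp_rot: [-1.701, 1.57, -0.457]
contact_force: [-1.1, -0.6, 6.9]
opening: 0.226
```

```bash
python3 - <<'E'
from h import *
s=r.sense(); print(s["contact_force"],s["wrist_torque"],s["opening"]); np.savez("sgrasp.npz",**s)
plan((552,-92.1,86.5),71.3)
E
```

```text
[-1.06443362 -0.58466596  6.88348233] [-0.06686243  0.24540534 -0.05740434] 0.22551326174064387
pos [551.53 -92.53  86.54] jawdir 71.26 tilt x [ 3.e-04 -1.e-04 -1.e+00] q6 -1.41 F [-1.06 -0.58  6.88] op 0.226 t 4.15
rotvec deg [-0.04 -0.    0.02] shift now-frame cm [ 0.004 -0.03   0.056] target-frame cm [ 0.004 -0.03   0.056]
```

Request:
jog_arm:
  series:
    - [0, 0, 0, -0.5, 0, 0, 0]
    - [0, 0, 0, -1, 0, 0, 0]
    - [0, 0, 0, -2, 0, 0, 0]
    - [0, 0, 0, -3, 0, 0, 0]
    - [0, 0, 0, -3, 0, 0, 0]
    - [0, 0, 0, -3, 0, 0, 0]
    - [0, 0, 0, -2, 0, 0, 0]
    - [0, 0, 0, -0.5, 0, 0, 0]
    - [0, 0, 0, 0, 0, 0, 0]
    - [0, 0, 0, 0, 0, 0, 0]

```text
clock: 5.15
eef_pos: [550.7, -92.3, 235.2]
tcp_rot: [1.718, 1.569, 2.962]
contact_force: [0.5, 1.3, -0.5]
opening: 0.225
```

```bash
python3 - <<'E'
from h import *
s=r.sense(); np.savez("s3.npz",**s)
p,d=r.grab_frame("wrist");cv2.imwrite("pics/w3.png",p[:,:,::-1])
print(s["contact_force"],s["wrist_torque"],s["opening"])
p,d=r.grab_frame("scene");crop(p,(180,120,320,260),4,"s3.png")
plan((574,207,250),71.3)
E
```

```text
[ 0.47137614  1.27857054 -0.54296296] [-0.01995238  0.00736959 -0.02325353] 0.22498059181486893
pos [550.58 -92.31 234.88] jawdir 71.26 tilt x [-2.4e-03  4.0e-04 -1.0e+00] q6 -1.41 F [-0.57 -0.79 -1.58] op 0.226 t 5.25
rotvec deg [-0.04 -0.02 -0.14] shift now-frame cm [-1.505  7.401 29.097] target-frame cm [-1.512  7.378 29.102]
```

View pics/w3.png

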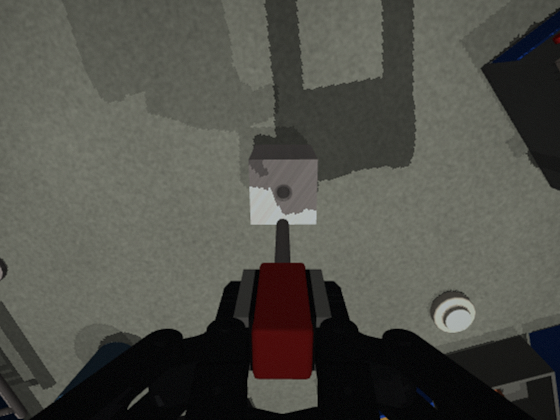

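View pics/s3.png

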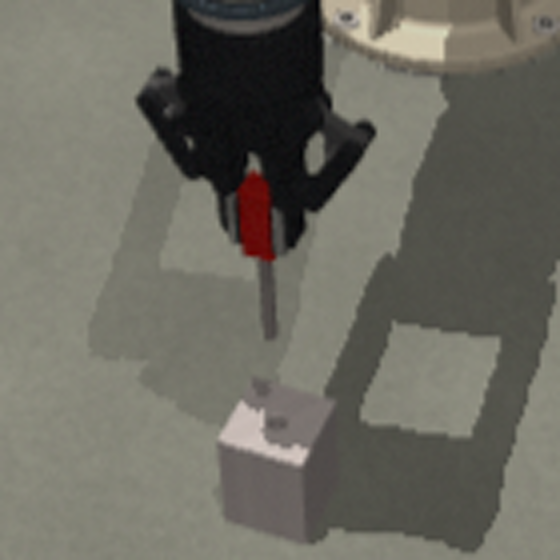

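The pin is lifted upright. The wrist picture shows its tip at about (283,220) and the empty stand hole at (284,191). Next I'll measure both.

```bash
python3 - <<'E'
from h import *
s=dict(np.load("s3.npz")); p=cv2.imread("pics/w3.png")[:,:,::-1].copy()
crop(p,(240,150,330,270),5,"w3c.png")
Rc=R.from_euler('xyz',s["tcp_rot"]).as_matrix()
print("tcp",s["eef_pos"],"tool axis",Rc[:,0])
print("exp tip px",proj("wrist",s["eef_pos"]+Rc[:,0]*81.3,s))
print("tip ray",ray("wrist",(283,222),154,s))
print("standhole exp px",proj("wrist",(552.5,-92.1,80),s), ray("wrist",(284,191.5),80,s))
E
```

```text
tcp [550.68987433 -92.30307217 235.21882339] tool axis [-1.58682135e-03  2.88406806e-04 -9.99998699e-01]
exp tip px [282.74313374 221.92371992]
tip ray [550.6346711 -92.1307504 154.       ]
standhole exp px [283.50284795 192.8608179 ] [551.52075517 -91.33318195  80.        ]
```

View pics/w3c.png

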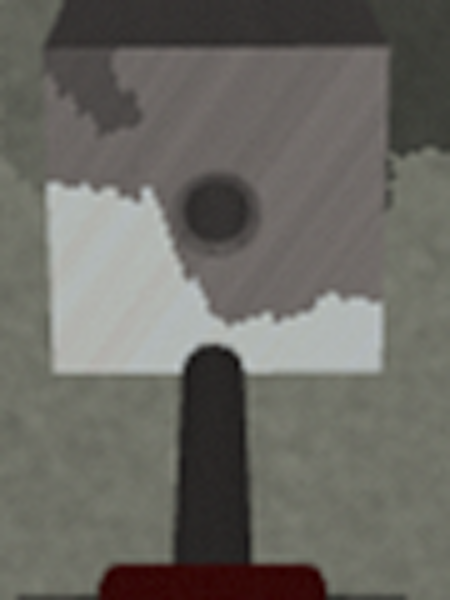

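Request:
jog_arm:
  series:
    - [0, 0, 0, -0.5, 0.2, 0.8, 0]
    - [0, 0, 0, -0.5, 0.5, 2.0, 0]
    - [0, 0, -0.1, -0.5, 0.8, 3.2, 0]
    - [0, 0, 0, -0.5, 0.9, 3.5, 0]
    - [0, 0, 0, -0.5, 0.9, 3.5, 0]
    - [0, 0, 0, 0, 0.9, 3.5, 0]
    - [0, 0, 0, 0, 0.9, 3.5, 0]
    - [0, 0, 0, 0, 0.8, 3.2, 0]
    - [0, 0, 0, 0, 0.7, 2.8, 0]
    - [0, 0, 0, 0, 0.5, 2.0, 0]
    - [0, 0, 0, 0, 0.3, 1.1, 0]
    - [0, 0, 0, 0, 0, 0, 0]
    - [0, 0, 0, 0, 0, 0, 0]
    - [0, 0, 0, 0, 0, 0, 0]

```text
clock: 6.65
eef_pos: [574.7, 205.9, 261.1]
tcp_rot: [-1.863, 1.569, -0.62]
contact_force: [-0.7, -0.4, -1.0]
opening: 0.226
```

```bash
python3 - <<'E'
from h import *
s=r.sense(); np.savez("s4.npz",**s)
p,d=r.grab_frame("wrist");cv2.imwrite("pics/w4.png",p[:,:,::-1])
print(s["opening"]); plan((574,207,260),71.3)
print(proj("wrist",(574,207,110),s))
u=proj("wrist",(574,207,110),s).astype(int)
crop(p,(u[0]-45,u[1]-50,u[0]+45,u[1]+60),5,"w4c.png"); print(u)
for ct in blobs(p,(18,110,60),(35,255,255),(u[0]-25,u[1]-25,u[0]+25,u[1]+25)):
    e=cv2.fitEllipse(ct); print(e,ray("wrist",e[0],110,s))
E
```

```text
0.22601129705164652
pos [574.77 205.86 261.19] jawdir 71.2 tilt x [ 1.5e-03 -8.0e-04 -1.0e+00] q6 -0.9 F [ 0.85 -0.63 -0.54] op 0.23 t 6.7
rotvec deg [-0.1  -0.02  0.1 ] shift now-frame cm [0.119 0.11  0.083] target-frame cm [0.119 0.109 0.084]
[283.60595144 190.54959633]
[283 190]
((283.6626892089844, 191.2169647216797), (30.08837127685547, 31.202924728393555), 98.16749572753906) [574.55188264 206.86201021 110.        ]
```

View pics/w4.png

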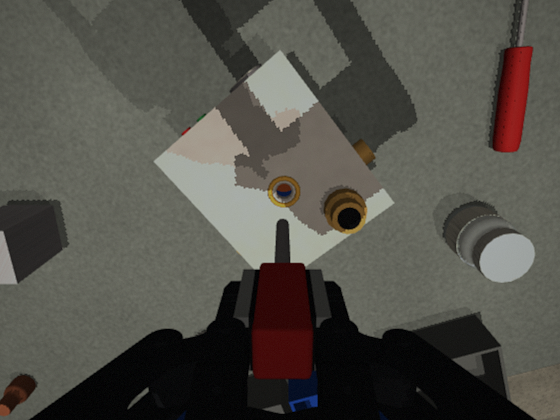

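View pics/w4c.png

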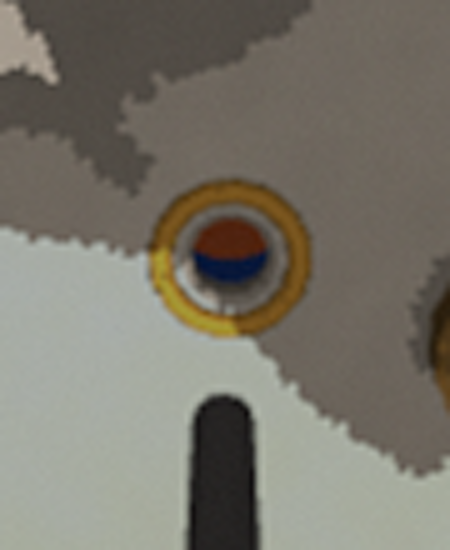

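The wrist picture shows the yellow ring centred at (283.7,191.2), which rays to (574.6, 206.9). That agrees with the top and scene views, and the orange pad is visible inside. The pin tip is at (282,220). I'll align and come down to just above the top.

Request:
jog_arm:
  series:
    - [0, 0, 0.1, 0.8, 0.05, 0.09, 0]
    - [0, 0, 0, 1.5, 0, 0, 0]
    - [0, 0, 0, 1.8, 0, 0, 0]
    - [0, 0, 0, 1.2, 0, 0, 0]
    - [0, 0, 0, 0.6, 0, 0, 0]
    - [0, 0, 0, 0.2, 0, 0, 0]
    - [0, 0, 0, 0, 0, 0, 0]
    - [0, 0, 0, 0, 0, 0, 0]

```text
clock: 7.5
eef_pos: [575.0, 208.1, 200.8]
tcp_rot: [-0.897, 1.57, 0.347]
contact_force: [0.3, -0.6, -1.3]
opening: 0.229
```

```bash
python3 - <<'E'
from h import *
s=r.sense(); np.savez("s5.npz",**s)
p,d=r.grab_frame("wrist");cv2.imwrite("pics/w5.png",p[:,:,::-1])
print(s["eef_pos"][2]-81.3); plan((574.6,206.9,200),71.3)
crop(p,(220,170,345,270),5,"w5c.png")
for ct in blobs(p,(18,110,60),(35,255,255),(255,180,310,250)):
    e=cv2.fitEllipse(ct); print(e,ray("wrist",e[0],110,s))
Rc=R.from_euler('xyz',s["tcp_rot"]).as_matrix()
print("hole,tip exp",proj("wrist",(574.6,206.9,110),s),proj("wrist",s["eef_pos"]+Rc[:,0]*81.3,s))
q,d=r.grab_frame("scene");crop(q,(310,140,430,260),5,"s5c.png")
print("scene hole,tip",proj("scene",(574.6,206.9,110)),proj("scene",s["eef_pos"]+Rc[:,0]*81.3))
E
```

```text
119.49024218708301
pos [575.04 208.1  200.86] jawdir 71.26 tilt x [ 1.1e-03  4.0e-04 -1.0e+00] q6 -0.9 F [-0.31  0.53 -1.06] op 0.226 t 7.55
rotvec deg [-0.04  0.04  0.05] shift now-frame cm [ 0.086  0.004 -0.128] target-frame cm [ 0.086  0.004 -0.128]
((280.4953308105469, 216.57423400878906), (34.07152557373047, 36.15204620361328), 94.22940826416016) [574.40251128 206.77908619 110.        ]
hole,tip exp [280.76287458 216.78345241] [282.74358107 221.92333134]
scene hole,tip [372.50747616 227.84072036] [373.53772475 225.43765635]
```

View pics/w5c.png

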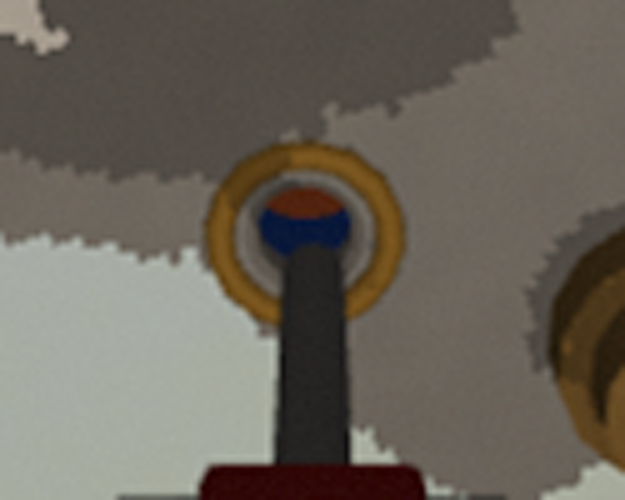

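View pics/s5c.png

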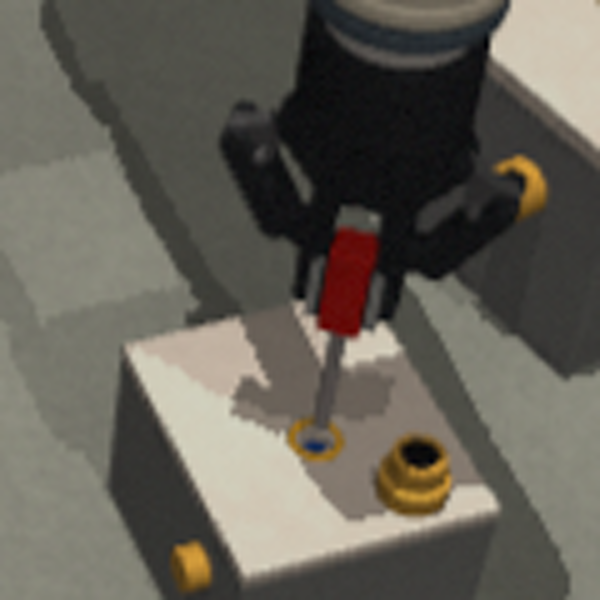

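The tip is about 1.3 mm off in +y (ring centre 280.5,216.6). I'll correct it and enter the hole.

Request:
jog_arm:
  series:
    - [0, 0, 0, 0, 0, -0.12, 0]
    - [0, 0, 0, 0, 0, 0, 0]
    - [0, 0, 0, 0.3, 0, 0, 0]
    - [0, 0, 0, 0.4, 0, 0, 0]
    - [0, 0, 0, 0, 0, 0, 0]
    - [0, 0, 0, 0, 0, 0, 0]

```text
clock: 8.2
eef_pos: [574.1, 206.7, 192.9]
tcp_rot: [2.232, 1.57, -2.808]
contact_force: [0.2, 0.1, -0.4]
opening: 0.226
```

```bash
python3 - <<'E'
from h import *
plan((574.5,206.9,182),71.3)
E
```

```text
pos [574.08 206.72 192.88] jawdir 71.26 tilt x [-5.e-04 -2.e-04 -1.e+00] q6 -0.9 F [ 0.18  0.08 -0.44] op 0.226 t 8.2
rotvec deg [-0.04 -0.02 -0.03] shift now-frame cm [ 1.088 -0.034  0.031] target-frame cm [ 1.088 -0.034  0.03 ]
```

Request:
jog_arm:
  series:
    - [0, 0, 0, 0.2, -0.03, 0.03, 0]
    - [0, 0, 0, 0.3, 0, 0, 0]
    - [0, 0, 0, 0.3, 0, 0, 0]
    - [0, 0, 0, 0.3, 0, 0, 0]
    - [0, 0, 0, 0, 0, 0, 0]
    - [0, 0, 0, 0, 0, 0, 0]

```text
clock: 8.8
eef_pos: [574.6, 206.9, 182.1]
tcp_rot: [2.254, 1.571, -2.785]
contact_force: [0.3, 0.1, -1.3]
opening: 0.226
```

Request:
jog_arm:
  series:
    - [0, 0, 0, 0.1, 0, 0, 0]
    - [0, 0, 0, 0.1, 0, 0, 0]
    - [0, 0, 0, 0.1, 0, 0, 0]
    - [0, 0, 0, 0, 0, 0, 0]
    - [0, 0, 0, 0, 0, 0, 0]

```text
clock: 9.3
eef_pos: [574.6, 207.0, 179.2]
tcp_rot: [2.192, 1.571, -2.848]
contact_force: [-0.1, -0.7, -0.7]
opening: 0.226
```

Request:
jog_arm:
  series:
    - [0, 0, 0, 0.1, 0, 0, 0]
    - [0, 0, 0, 0.1, 0, 0, 0]
    - [0, 0, 0, 0, 0, 0, 0]
    - [0, 0, 0, 0, 0, 0, 0]

```text
clock: 9.7
eef_pos: [574.6, 207.0, 177.1]
tcp_rot: [2.145, 1.571, -2.895]
contact_force: [-0.1, 0.5, -0.6]
opening: 0.224
```

Request:
jog_arm:
  series:
    - [0, 0, 0, 0.1, 0, 0, 0]
    - [0, 0, 0, 0.1, 0, 0, 0]
    - [0, 0, 0, 0, 0, 0, 0]
    - [0, 0, 0, 0, 0, 0, 0]

```text
clock: 10.1
eef_pos: [574.6, 207.0, 175.1]
tcp_rot: [2.451, 1.571, -2.589]
contact_force: [-0.1, 0.4, -1.2]
opening: 0.222
```

Request:
jog_arm:
  series:
    - [0, 0, 0, 0.1, 0, 0, 0]
    - [0, 0, 0, 0.1, 0, 0, 0]
    - [0, 0, 0, 0, 0, 0, 0]
    - [0, 0, 0, 0, 0, 0, 0]

```text
clock: 10.5
eef_pos: [574.6, 206.9, 173.1]
tcp_rot: [2.166, 1.571, -2.873]
contact_force: [0.1, -0.3, -0.1]
opening: 0.223
```

Request:
jog_arm:
  series:
    - [0, 0, 0, 0.1, 0, 0, 0]
    - [0, 0, 0, 0.1, 0, 0, 0]
    - [0, 0, 0, 0, 0, 0, 0]
    - [0, 0, 0, 0, 0, 0, 0]

```text
clock: 10.9
eef_pos: [574.6, 207.0, 171.1]
tcp_rot: [-2.885, 1.571, -1.641]
contact_force: [0.2, -0.0, -1.6]
opening: 0.224
```

Request:
jog_arm:
  series:
    - [0, 0, 0, 0.1, 0, 0, 0]
    - [0, 0, 0, 0.1, 0, 0, 0]
    - [0, 0, 0, 0, 0, 0, 0]
    - [0, 0, 0, 0, 0, 0, 0]

```text
clock: 11.3
eef_pos: [574.6, 207.0, 169.1]
tcp_rot: [2.375, 1.571, -2.664]
contact_force: [0.7, -0.2, -0.8]
opening: 0.223
```

Request:
jog_arm:
  series:
    - [0, 0, 0, 0.1, 0, 0, 0]
    - [0, 0, 0, 0.1, 0, 0, 0]
    - [0, 0, 0, 0, 0, 0, 0]
    - [0, 0, 0, 0, 0, 0, 0]

```text
clock: 11.7
eef_pos: [574.6, 207.0, 167.1]
tcp_rot: [2.492, 1.571, -2.547]
contact_force: [-0.2, 0.6, -0.8]
opening: 0.226
```

Request:
jog_arm:
  series:
    - [0, 0, 0, 0.1, 0, 0, 0]
    - [0, 0, 0, 0.1, 0, 0, 0]
    - [0, 0, 0, 0, 0, 0, 0]
    - [0, 0, 0, 0, 0, 0, 0]

```text
clock: 12.1
eef_pos: [574.6, 207.0, 165.1]
tcp_rot: [2.358, 1.571, -2.681]
contact_force: [0.4, -0.5, -0.3]
opening: 0.223
```

Still free (tip about 26 mm deep).

Request:
jog_arm:
  series:
    - [0, 0, 0, 0.1, 0, 0, 0]
    - [0, 0, 0, 0.1, 0, 0, 0]
    - [0, 0, 0, 0, 0, 0, 0]
    - [0, 0, 0, 0, 0, 0, 0]

```text
clock: 12.5
eef_pos: [574.6, 207.0, 163.1]
tcp_rot: [1.831, 1.571, 3.075]
contact_force: [0.3, -0.0, -0.7]
opening: 0.224
```

Request:
jog_arm:
  series:
    - [0, 0, 0, 0.1, 0, 0, 0]
    - [0, 0, 0, 0.1, 0, 0, 0]
    - [0, 0, 0, 0, 0, 0, 0]
    - [0, 0, 0, 0, 0, 0, 0]

```text
clock: 12.9
eef_pos: [574.6, 207.0, 161.1]
tcp_rot: [2.257, 1.571, -2.782]
contact_force: [-0.4, -0.3, 0.0]
opening: 0.224
```

Request:
jog_arm:
  series:
    - [0, 0, 0, 0.1, 0, 0, 0]
    - [0, 0, 0, 0.1, 0, 0, 0]
    - [0, 0, 0, 0, 0, 0, 0]
    - [0, 0, 0, 0, 0, 0, 0]

```text
clock: 13.3
eef_pos: [574.6, 207.0, 159.2]
tcp_rot: [2.297, 1.571, -2.743]
contact_force: [0.6, 0.2, -1.4]
opening: 0.225
```

Request:
jog_arm:
  series:
    - [0, 0, 0, 0.1, 0, 0, 0]
    - [0, 0, 0, 0.1, 0, 0, 0]
    - [0, 0, 0, 0, 0, 0, 0]
    - [0, 0, 0, 0, 0, 0, 0]

```text
clock: 13.7
eef_pos: [574.6, 207.0, 157.1]
tcp_rot: [2.272, 1.571, -2.768]
contact_force: [-0.1, -0.2, -0.0]
opening: 0.226
```

Request:
jog_arm:
  series:
    - [0, 0, 0, 0.1, 0, 0, 0]
    - [0, 0, 0, 0.1, 0, 0, 0]
    - [0, 0, 0, 0, 0, 0, 0]
    - [0, 0, 0, 0, 0, 0, 0]

```text
clock: 14.1
eef_pos: [574.6, 207.0, 155.2]
tcp_rot: [-2.854, 1.571, -1.61]
contact_force: [0.3, 0.4, -1.2]
opening: 0.227
```

Request:
jog_arm:
  series:
    - [0, 0, 0, 0.1, 0, 0, 0]
    - [0, 0, 0, 0.1, 0, 0, 0]
    - [0, 0, 0, 0, 0, 0, 0]
    - [0, 0, 0, 0, 0, 0, 0]

```text
clock: 14.5
eef_pos: [574.6, 206.9, 153.1]
tcp_rot: [2.132, 1.571, -2.908]
contact_force: [0.0, 0.1, -0.8]
opening: 0.227
```

Request:
jog_arm:
  series:
    - [0, 0, 0, 0.1, 0, 0, 0]
    - [0, 0, 0, 0.1, 0, 0, 0]
    - [0, 0, 0, 0, 0, 0, 0]
    - [0, 0, 0, 0, 0, 0, 0]

```text
clock: 14.9
eef_pos: [574.6, 206.9, 151.1]
tcp_rot: [2.416, 1.571, -2.623]
contact_force: [-0.4, 0.5, -0.5]
opening: 0.227
```

```bash
python3 - <<'E'
from h import *
p,d=r.grab_frame("scene");crop(p,(310,140,430,260),5,"s6c.png")
print(r.sense()["contact_force"])
E
```

```text
[ 0.83356795 -0.27436197 -1.49412262]
```

View pics/s6c.png

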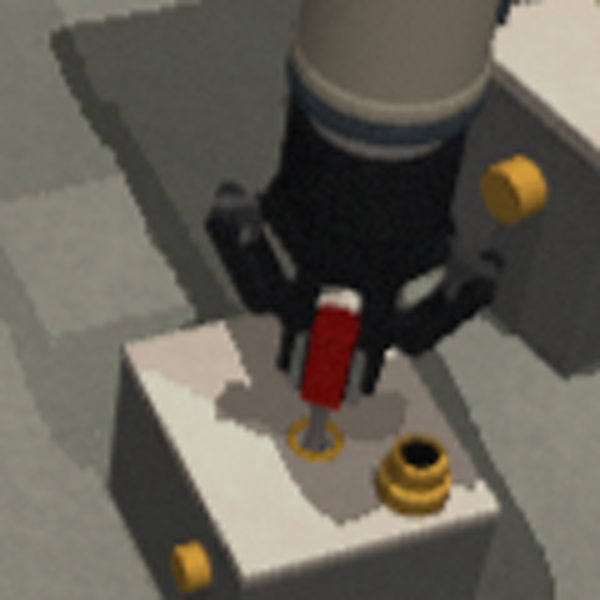

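The pin is in the hole at crop (315,435), with the handle unshifted in the jaws. I'll keep feeling downward.

Request:
jog_arm:
  series:
    - [0, 0, 0, 0.1, 0, 0, 0]
    - [0, 0, 0, 0.1, 0, 0, 0]
    - [0, 0, 0, 0, 0, 0, 0]
    - [0, 0, 0, 0, 0, 0, 0]

```text
clock: 15.35
eef_pos: [574.8, 207.0, 149.4]
tcp_rot: [-0.932, 1.57, 0.312]
contact_force: [-0.7, -0.1, 2.6]
opening: 0.227
```

Contact felt: +3.4 N over baseline at about 41 mm deep. I'll press on in small steps.

Request:
jog_arm:
  series:
    - [0, 0, 0, 0.1, 0, 0, 0]
    - [0, 0, 0, 0.1, 0, 0, 0]
    - [0, 0, 0, 0, 0, 0, 0]

```text
clock: 15.65
eef_pos: [574.8, 207.1, 147.3]
tcp_rot: [-0.917, 1.57, 0.327]
contact_force: [-0.9, -0.4, 3.8]
opening: 0.231
```

Request:
jog_arm:
  series:
    - [0, 0, 0, 0.1, 0, 0, 0]
    - [0, 0, 0, 0, 0, 0, 0]
    - [0, 0, 0, 0, 0, 0, 0]

```text
clock: 15.95
eef_pos: [574.8, 207.0, 146.4]
tcp_rot: [-0.95, 1.57, 0.293]
contact_force: [-0.4, 0.0, 5.5]
opening: 0.226
```

Request:
jog_arm:
  series:
    - [0, 0, 0, 0.1, 0, 0, 0]
    - [0, 0, 0, 0.05, 0, 0, 0]
    - [0, 0, 0, 0, 0, 0, 0]
    - [0, 0, 0, 0, 0, 0, 0]

```text
clock: 16.35
eef_pos: [574.8, 207.0, 144.9]
tcp_rot: [-0.94, 1.57, 0.304]
contact_force: [-0.3, 0.7, 6.2]
opening: 0.229
```

```bash
python3 - <<'E'
from h import *
p,d=r.grab_frame("top");crop(p,(150,150,250,260),5,"t7.png")
f=[]
for i in range(2): f.append(r.sense()["contact_force"][2]); r.grab_frame("top")
print(f,r.sense()["eef_pos"])
E
```

```text
[np.float64(6.542749365930716), np.float64(6.9189676060009715)] [574.84059303 207.05026245 144.95030711]
```

View pics/t7.png

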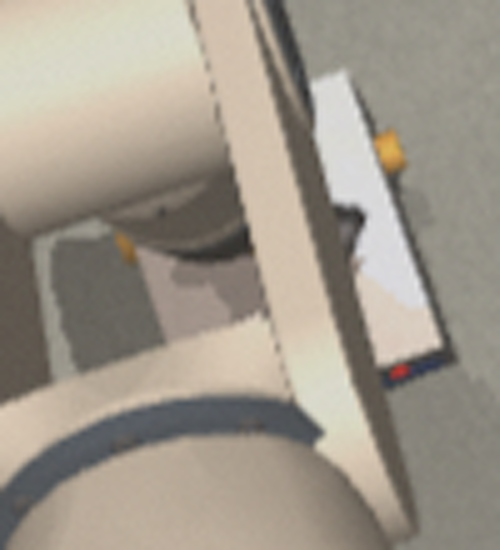

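The top view is mostly hidden by the arm. The drawer front corner is just visible at crop (415,370). I'll check with the wrist camera.

```bash
python3 - <<'E'
from h import *
p,d=r.grab_frame("wrist");cv2.imwrite("pics/w7.png",p[:,:,::-1])
f=[]
for i in range(2): f.append(r.sense()["contact_force"][2]); r.grab_frame("top")
p,d=r.grab_frame("top");crop(p,(150,150,250,260),5,"t8.png")
print(f,r.sense()["eef_pos"],r.sense()["clock"])
E
```

```text
[np.float64(5.427468941233016), np.float64(5.676293849888946)] [574.80754068 207.03578393 144.9241151 ] 16.7
```

View pics/w7.png

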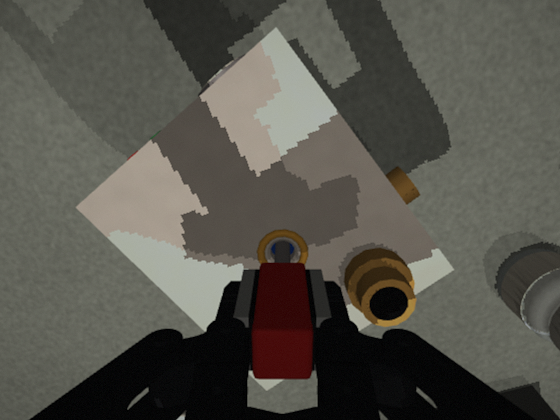

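View pics/t8.png

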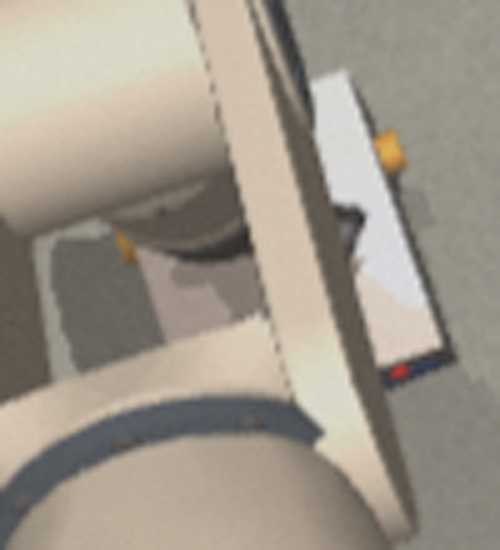

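The wrist picture shows the pin centred in its hole (283,250), and the front edge (180,120) shows no drawer yet. I'll go half a millimetre deeper.

Request:
jog_arm:
  series:
    - [0, 0, 0, 0.06, 0, 0, 0]
    - [0, 0, 0, 0, 0, 0, 0]
    - [0, 0, 0, 0, 0, 0, 0]
    - [0, 0, 0, 0, 0, 0, 0]

```text
clock: 17.1
eef_pos: [574.8, 207.0, 144.2]
tcp_rot: [-0.835, 1.57, 0.409]
contact_force: [0.7, 0.5, 4.8]
opening: 0.231
```

```bash
python3 - <<'E'
from h import *
f=[]
for i in range(2): f.append(r.sense()["contact_force"][2].round(2)); r.grab_frame("top")
p,d=r.grab_frame("top");a=p[200:240,215:255]
q,d=r.grab_frame("wrist");b=q[50:220,60:300]
a=cv2.resize(a,(340,340));b=cv2.resize(b,(480,340));cv2.imwrite("pics/x9.png",np.hstack([a,b])[:,:780,::-1])
print(f,r.sense()["eef_pos"],r.sense()["clock"])
E
```

```text
[np.float64(4.79), np.float64(4.51)] [574.73729855 207.03730334 144.12043759] 17.3
```

View pics/x9.png

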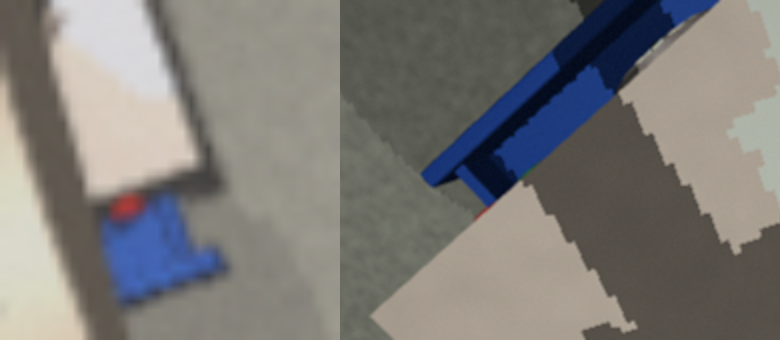

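It has tripped: the blue drawer is running out (crop (160,260) in the top view). I'll hold here.

Request:
jog_arm:
  series:
    - [0, 0, 0, 0, 0, 0, 0]
    - [0, 0, 0, 0, 0, 0, 0]
    - [0, 0, 0, 0, 0, 0, 0]
    - [0, 0, 0, 0, 0, 0, 0]
    - [0, 0, 0, 0, 0, 0, 0]
    - [0, 0, 0, 0, 0, 0, 0]
    - [0, 0, 0, 0, 0, 0, 0]
    - [0, 0, 0, 0, 0, 0, 0]
    - [0, 0, 0, 0, 0, 0, 0]
    - [0, 0, 0, 0, 0, 0, 0]
    - [0, 0, 0, 0, 0, 0, 0]
    - [0, 0, 0, 0, 0, 0, 0]
    - [0, 0, 0, 0, 0, 0, 0]
    - [0, 0, 0, 0, 0, 0, 0]
    - [0, 0, 0, 0, 0, 0, 0]

```text
clock: 18.8
eef_pos: [574.6, 207.0, 144.1]
tcp_rot: [-0.199, 1.571, 1.044]
contact_force: [0.8, 0.2, 4.9]
opening: 0.225
```

```bash
python3 - <<'E'
from h import *
def grab(k):
    s=r.sense()
    p,d=r.grab_frame("top");cv2.imwrite(f"pics/t{k}.png",p[:,:,::-1]);a=p[190:260,200:270]
    q,d=r.grab_frame("wrist");cv2.imwrite(f"pics/w{k}.png",q[:,:,::-1]);np.savez(f"s{k}.npz",**r.sense())
    return cv2.resize(a,(340,340)),cv2.resize(q[0:300,0:400],(440,340)),s
a,b,s=grab(10);cv2.imwrite("pics/x10.png",np.hstack([a,b])[:,:,::-1]);print(s["contact_force"],s["eef_pos"],s["clock"])
E
```

```text
[0.78920525 0.22174132 4.88132763] [574.62922361 206.97973673 144.08983347] 18.8
```

View pics/x10.png

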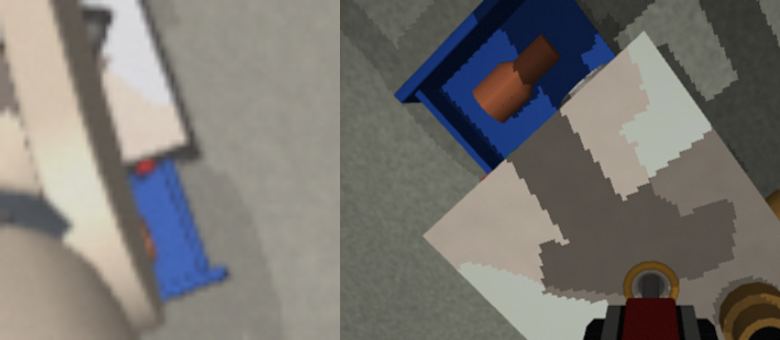

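The drawer is well out, with its front corner at top (246,246). I'll hold another 0.8 s and check that it has stopped and how far it is out.

Request:
jog_arm:
  series:
    - [0, 0, 0, 0, 0, 0, 0]
    - [0, 0, 0, 0, 0, 0, 0]
    - [0, 0, 0, 0, 0, 0, 0]
    - [0, 0, 0, 0, 0, 0, 0]
    - [0, 0, 0, 0, 0, 0, 0]
    - [0, 0, 0, 0, 0, 0, 0]
    - [0, 0, 0, 0, 0, 0, 0]
    - [0, 0, 0, 0, 0, 0, 0]

```text
clock: 19.7
eef_pos: [574.6, 207.0, 144.1]
tcp_rot: [2.401, 1.571, -2.639]
contact_force: [1.2, 0.5, 5.1]
opening: 0.23
```

```bash
python3 - <<'E'
from h import *
s=r.sense();p,d=r.grab_frame("wrist"); cv2.imwrite("pics/w11.png",p[:,:,::-1])
old=cv2.imread("pics/w10.png")[:,:,::-1]
m=lambda i:cv2.inRange(cv2.cvtColor(i.copy(),cv2.COLOR_RGB2HSV),np.array((105,150,40)),np.array((130,255,255)))[:240,:280]
A,B=m(old),m(p)
print("blue px",(A>0).sum(),(B>0).sum(),"changed",(A!=B).sum(), s["contact_force"],s["clock"])
# extension: blue 3D points by depth
K,c,Q=cam("wrist",s); v,u=np.nonzero(B); z=d[v,u]; ok=z>0
X=c+(Q@(np.linalg.inv(K)@np.stack([u,v,np.ones_like(u)])*z)).T
X=X[ok]; a=np.radians(20.2); tx=np.array([np.cos(a),np.sin(a)])
# tester centre from corners
ctr=np.array([565,204.]); e=(X[:,:2]-ctr)@tx
print("min along tester x",np.percentile(e,[0.2,1,50]),"z",np.percentile(X[:,2],[1,50,99]))
E
```

```text
blue px 11035 11038 changed 69 [1.1715009  0.5121458  5.09462155] 19.7
min along tester x [-144.53188167 -144.0343742  -117.41180357] z [20.35220572 22.28137651 48.91526705]
```

The drawer has stopped, with its front about 70 mm beyond the box front. I'll withdraw straight up.

Request:
jog_arm:
  series:
    - [0, 0, 0, -0.2, 0, 0, 0]
    - [0, 0, 0, -0.5, 0, 0, 0]
    - [0, 0, 0, -1, 0, 0, 0]
    - [0, 0, 0, -1.5, 0, 0, 0]
    - [0, 0, 0, -1.5, 0, 0, 0]
    - [0, 0, 0, -2, 0, 0, 0]
    - [0, 0, 0, -2, 0, 0, 0]
    - [0, 0, 0, -1.5, 0, 0, 0]
    - [0, 0, 0, -0.8, 0, 0, 0]
    - [0, 0, 0, 0, 0, 0, 0]
    - [0, 0, 0, 0, 0, 0, 0]

```text
clock: 20.85
eef_pos: [574.3, 206.9, 253.6]
tcp_rot: [2.273, 1.57, -2.766]
contact_force: [-0.1, 0.3, -0.4]
opening: 0.225
```

```bash
python3 - <<'E'
from h import *
s=r.sense();plan((552.4,-92.2,255),71.3)
p,d=r.grab_frame("wrist"); cv2.imwrite("pics/w12.png",p[:,:,::-1])
Rc=R.from_euler('xyz',s["tcp_rot"]).as_matrix()
print("exp tip",proj("wrist",s["eef_pos"]+Rc[:,0]*81.3,s)); crop(p,(230,160,335,270),5,"w12c.png")
E
```

```text
pos [574.26 206.86 253.61] jawdir 71.26 tilt x [-7.e-04 -3.e-04 -1.e+00] q6 -0.9 F [-0.09  0.34 -0.39] op 0.225 t 20.85
rotvec deg [-0.04 -0.03 -0.03] shift now-frame cm [ -0.13   -7.537 -29.023] target-frame cm [ -0.139  -7.517 -29.028]
exp tip [282.74336987 221.92397452]
```

View pics/w12.png

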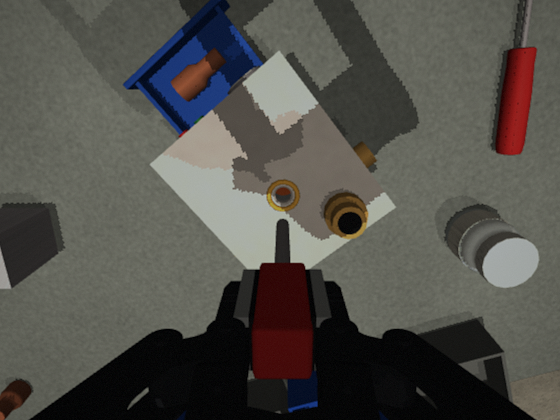

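View pics/w12c.png

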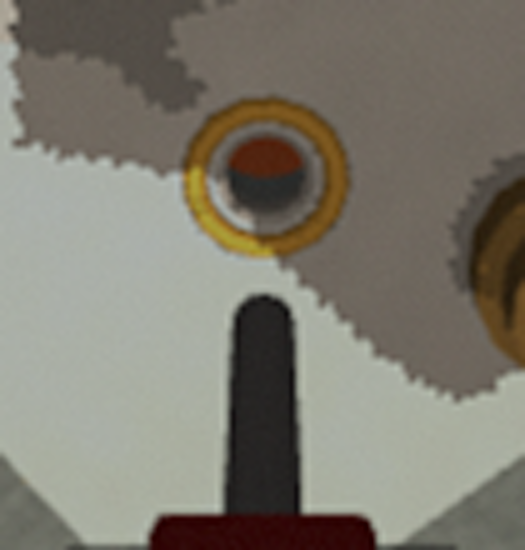

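The pin is out with its tip at (282.6,219), the same as before, so there was no slip. The drawer is open at (190,75) and the coupling undisturbed at (347,215). I'll carry the pin back to the stand.

Request:
jog_arm:
  series:
    - [0, 0, 0, 0, -0.2, -0.8, 0]
    - [0, 0, 0, 0, -0.5, -2.0, 0]
    - [0, 0, 0, 0, -0.8, -3.2, 0]
    - [0, 0, 0, 0, -0.9, -3.5, 0]
    - [0, 0, 0, 0, -0.9, -3.5, 0]
    - [0, 0, 0, 0, -0.9, -3.5, 0]
    - [0, 0, 0, 0, -0.9, -3.5, 0]
    - [0, 0, 0, 0, -0.9, -3.2, 0]
    - [0, 0, 0, 0, -0.7, -2.8, 0]
    - [0, 0, 0, 0, -0.5, -2.0, 0]
    - [0, 0, 0, 0, -0.3, -1.0, 0]
    - [0, 0, 0, 0, 0, 0, 0]
    - [0, 0, 0, 0, 0, 0, 0]
    - [0, 0, 0, 0, 0, 0, 0]

```text
clock: 22.3
eef_pos: [552.5, -90.8, 253.9]
tcp_rot: [0.975, 1.57, 2.22]
contact_force: [0.2, 0.5, -0.2]
opening: 0.23
```

```bash
python3 - <<'E'
from h import *
s=r.sense();plan((552.3,-92.2,171),71.3)
E
```

```text
pos [552.5  -90.82 253.92] jawdir 71.31 tilt x [-3.e-04  4.e-04 -1.e+00] q6 -1.41 F [ 0.23  0.5  -0.16] op 0.23 t 22.3
rotvec deg [ 0.01  0.01 -0.02] shift now-frame cm [ 8.292 -0.029 -0.139] target-frame cm [ 8.292 -0.026 -0.137]
```

Request:
jog_arm:
  series:
    - [0, 0, 0, 1.0, -0.03, -0.14, 0]
    - [0, 0, 0, 2.0, 0, 0, 0]
    - [0, 0, 0, 2.5, 0, 0, 0]
    - [0, 0, 0, 1.8, 0, 0, 0]
    - [0, 0, 0, 0.7, 0, 0, 0]
    - [0, 0, 0, 0.3, 0, 0, 0]
    - [0, 0, 0, 0, 0, 0, 0]
    - [0, 0, 0, 0, 0, 0, 0]
    - [0, 0, 0, 0, 0, 0, 0]

```text
clock: 23.2
eef_pos: [552.9, -93.3, 172.0]
tcp_rot: [-1.43, 1.569, -0.187]
contact_force: [1.1, -0.6, -0.7]
opening: 0.225
```

```bash
python3 - <<'E'
from h import *
s=r.sense();plan((552.3,-92.2,160),71.3)
p,d=r.grab_frame("wrist"); crop(p,(225,160,340,270),5,"w13c.png")
Rc=R.from_euler('xyz',s["tcp_rot"]).as_matrix()
print("tip z",s["eef_pos"][2]-81.3,"hole,tip exp crop px",(proj("wrist",(552.4,-92.2,80),s)-[225,160])*5,(proj("wrist",s["eef_pos"]+Rc[:,0]*81.3,s)-[225,160])*5)
E
```

```text
pos [552.9  -93.27 171.96] jawdir 71.26 tilt x [ 1.5e-03 -3.0e-04 -1.0e+00] q6 -1.41 F [ 1.11 -0.6  -0.71] op 0.225 t 23.2
rotvec deg [-0.04  0.01  0.09] shift now-frame cm [1.196 0.092 0.082] target-frame cm [1.196 0.091 0.082]
tip z 90.65800183143013 hole,tip exp crop px [294.73887731 274.94375322] [288.71842166 309.61772504]
```

View pics/w13c.png

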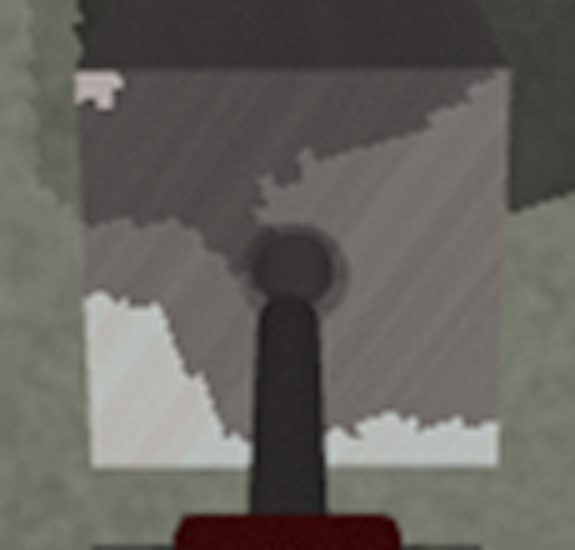

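The hole is at crop (294,272) as expected, and the tip is about 1.2 mm off. I'll correct and go in slowly.

Request:
jog_arm:
  series:
    - [0, 0, 0.08, 0, 0.09, 0.08, 0]
    - [0, 0, 0, 0.2, 0, 0, 0]
    - [0, 0, 0, 0.3, 0, 0, 0]
    - [0, 0, 0, 0.2, 0, 0, 0]
    - [0, 0, 0, 0, 0, 0, 0]
    - [0, 0, 0, 0, 0, 0, 0]

```text
clock: 23.85
eef_pos: [551.6, -92.1, 163.9]
tcp_rot: [1.599, 1.569, 2.843]
contact_force: [0.8, 0.1, -0.5]
opening: 0.226
```

```bash
python3 - <<'E'
from h import *
plan((552.3,-92.2,87),71.3)
E
```

```text
pos [551.65 -92.11 163.93] jawdir 71.26 tilt x [-1.6e-03  5.0e-04 -1.0e+00] q6 -1.41 F [ 0.83  0.08 -0.46] op 0.226 t 23.85
rotvec deg [-0.04 -0.   -0.09] shift now-frame cm [ 7.693 -0.077  0.013] target-frame cm [ 7.693 -0.064  0.013]
```

Request:
jog_arm:
  series:
    - [0, 0, 0, 0.2, -0.04, 0, 0]
    - [0, 0, 0, 0.4, 0, 0, 0]
    - [0, 0, 0, 0.6, 0, 0, 0]
    - [0, 0, 0, 0.6, 0, 0, 0]
    - [0, 0, 0, 0.4, 0, 0, 0]
    - [0, 0, 0, 0, 0, 0, 0]
    - [0, 0, 0, 0, 0, 0, 0]

```text
clock: 24.55
eef_pos: [552.0, -92.2, 141.9]
tcp_rot: [1.606, 1.569, 2.849]
contact_force: [1.0, 0.1, -1.8]
opening: 0.226
```

Request:
jog_arm:
  series:
    - [0, 0, 0, 0.5, 0, 0, 0]
    - [0, 0, 0, 0.9, 0, 0, 0]
    - [0, 0, 0, 1.0, 0, 0, 0]
    - [0, 0, 0, 1.0, 0, 0, 0]
    - [0, 0, 0, 0.9, 0, 0, 0]
    - [0, 0, 0, 0.5, 0, 0, 0]
    - [0, 0, 0, 0.2, 0, 0, 0]
    - [0, 0, 0, 0, 0, 0, 0]
    - [0, 0, 0, 0, 0, 0, 0]

```text
clock: 25.45
eef_pos: [552.3, -92.3, 92.3]
tcp_rot: [1.512, 1.57, 2.756]
contact_force: [0.6, 0.1, -0.6]
opening: 0.225
```

```bash
python3 - <<'E'
from h import *
plan((552.0,-92.3,86.5),71.3)
E
```

```text
pos [552.25 -92.28  92.35] jawdir 71.26 tilt x [-8.e-04  3.e-04 -1.e+00] q6 -1.41 F [ 0.62  0.11 -0.63] op 0.225 t 25.45
rotvec deg [-0.04  0.   -0.05] shift now-frame cm [ 0.585  0.023 -0.01 ] target-frame cm [ 0.585  0.023 -0.01 ]
```

Request:
jog_arm:
  series:
    - [0, 0, 0, 0.2, 0, 0, 0]
    - [0, 0, 0, 0.2, 0, 0, 0]
    - [0, 0, 0, 0.1, 0, 0, 0]
    - [0, 0, 0, 0.03, 0, 0, 0]
    - [0, 0, 0, 0, 0, 0, 0]
    - [0, 0, 0, 0, 0, 0, 0]

```text
clock: 26.05
eef_pos: [552.0, -92.2, 86.8]
tcp_rot: [1.577, 1.569, 2.82]
contact_force: [0.6, -0.0, -0.5]
opening: 0.229
```

Home to within about a millimetre. I'll let go and rise.

Request:
jog_arm:
  series:
    - [0, 0, 0, 0, 0, 0, 0.35]
    - [0, 0, 0, 0, 0, 0, 0.6]
    - [0, 0, 0, 0, 0, 0, 1]
    - [0, 0, 0, 0, 0, 0, 1]
    - [0, 0, 0, 0, 0, 0, 1]
    - [0, 0, 0, 0, 0, 0, 1]
    - [0, 0, 0, 0, 0, 0, 1]
    - [0, 0, 0, 0, 0, 0, 1]
    - [0, 0, 0, 0, 0, 0, 1]
    - [0, 0, 0, -0.5, 0, 0, 1]
    - [0, 0, 0, -2, 0, 0, 1]
    - [0, 0, 0, -4, 0, 0, 1]
    - [0, 0, 0, -4, 0, 0, 1]
    - [0, 0, 0, -4, 0, 0, 1]
    - [0, 0, 0, -1.5, 0, 0, 1]
    - [0, 0, 0, 0, 0, 0, 1]
    - [0, 0, 0, 0, 0, 0, 1]
    - [0, 0, 0, 0, 0, 0, 1]

```text
clock: 27.85
eef_pos: [551.3, -92.1, 245.3]
tcp_rot: [1.666, 1.567, 2.91]
contact_force: [-0.6, -0.3, -0.1]
opening: 0.999
```

```bash
python3 - <<'E'
from h import *
s=r.sense();print(s["opening"],s["eef_pos"],s["contact_force"],s["clock"]); np.savez("s14.npz",**s)
p,d=r.grab_frame("wrist"); cv2.imwrite("pics/w14.png",p[:,:,::-1]); crop(p,(235,130,345,240),5,"w14c.png")
p,d=r.grab_frame("scene"); cv2.imwrite("pics/s14.png",p[:,:,::-1])
E
```

```text
0.9990647146651079 [551.30360906 -92.11990706 245.33425977] [-0.58870279 -0.28568499 -0.05474976] 27.85
```

View pics/w14c.png

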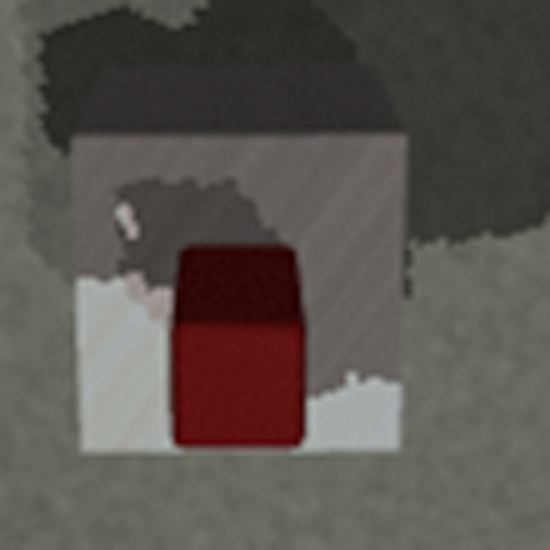

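View pics/s14.png

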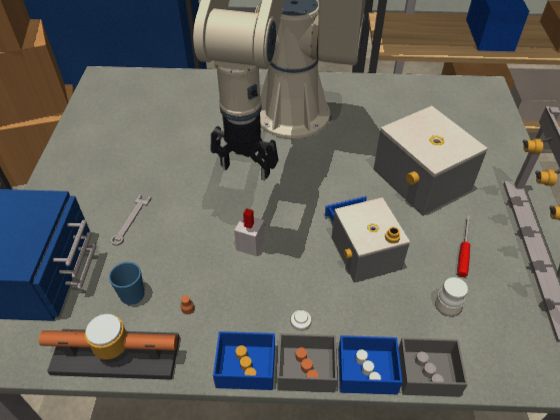

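The wrist crop shows the handle seated upright and square on the stand. The scene view shows it at (249,217), the drawer out at (345,205), and everything else in its old place. I'll do one numeric check and then hand in.

```bash
python3 - <<'E'
from h import *
s=dict(np.load("s14.npz"))
P=[ray("wrist",(235+x/5,130+y/5),130,s) for x,y in [(173,323),(304,322),(304,446),(175,447)]]
print("handle top c",np.mean(P,0).round(1),[np.linalg.norm(P[(i+1)%4]-P[i]).round(1) for i in range(4)])
a=cv2.imread("pics/scene0.png")[:,:,::-1].copy();b=cv2.imread("pics/s14.png")[:,:,::-1].copy()
for im in (a,b):
    c=max(blobs(im,(0,150,60),(8,255,255),(235,200,270,260)),key=cv2.contourArea);print("scene red",cv2.boundingRect(c))
p,d=r.grab_frame("top");cv2.imwrite("pics/t14.png",p[:,:,::-1])
c=max(blobs(p,(105,120,40),(130,255,255),(170,200,270,290)),key=cv2.contourArea)
X=np.array([ray("top",q[0],49)[:2] for q in c]); t=np.radians(20.2); print("drawer front along x",((X-[565,204])@[np.cos(t),np.sin(t)]).min())
E
```

```text
handle top c [552.  -92.3 130. ] [np.float64(18.9), np.float64(19.0), np.float64(19.0), np.float64(19.0)]
scene red (244, 209, 10, 19)
scene red (243, 209, 11, 19)
drawer front along x -146.01339335000546
```

View pics/t14.png

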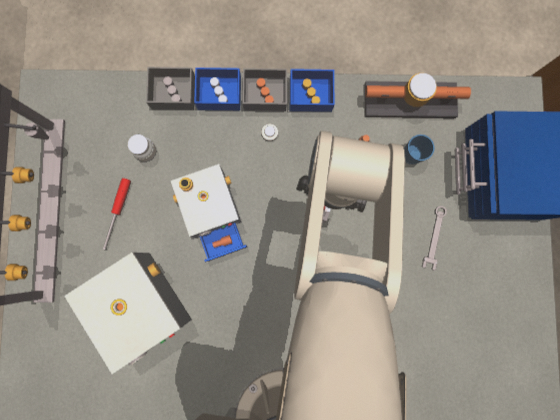

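The top picture shows the drawer out at (221,241) and the bystanders where they were. Handing in.

```bash
python3 -c "
from rig import r
print(r.sign_off())"
```

```text
the job is handed in; nothing more can be done
None
```

I released the drawer of the smaller tester with the pin and put the pin back home in its stand. The job was handed in at about 28 s of the 67 s allowed.

- **Pressing the latch:** I lifted the pin out and lowered it through the yellow-ringed hole in 2 mm steps. I felt the pad at about 41 mm deep and pressed about 5.5 mm further until it tripped. The highest force reading was about 7 N, and it never met the end stop. I then held it down for about 2.5 s until the drawer stopped.
- **Drawer:** its front stands about 70 mm beyond the box front, measured by the wrist and top cameras (69.5 and 71 mm).
- **Pin:** upright and square on the stand. The handle centre is at (552.0, -92.3), within 0.5 mm of the stand hole, at the same height as at the start. The gripper is open and about 11 cm clear above the pin.
- **Bystanders:** they look unmoved in the final scene and top pictures. I checked this by eye, not by measurement. The top view of the reducer was partly hidden by the arm, but the scene view shows it in place.

No check failed or disagreed beyond 1–2 mm.

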